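Put the coffee sample tins away: dust-flap well and row mat

TASK

Put away the sample tins that stand on the desk. Push each low tin down through the sprung flaps of the grey well so that it stands upright on the well's floor at one of the marked places and the flaps are shut again behind it, and stand each tall tin upright on the middle of one of the marked places of the cork mat. In both rows put one tin to a place and fill from the left end without a gap; leave the label roll, the timer and the meter alone.

Things in the scene. Friction and masses are not known exactly. Their poses are not given: they have to be found in the camera images.
- well: Grey open-topped box fixed to the desk, 98 x 316 mm outside (x by y), 106 mm high, walls 6 mm, inside 86 x 304 mm, 100 mm deep, no dividers. Origin at the centre of its underside; long axis y (+y: left end seen from the robot), z up. Two clear sprung flaps that meet along the middle shut its mouth. Dark marks on both long rims show three places, 80 mm apart along y.
- flap_front (a joint): Opening angle of the long clear flap (41 x 300 x 3 mm) hinged along the front (-x) rim of the well, 4 mm below it: 0 shut (level), grows as it is pushed down, to 1.4 rad. A spring of about 0.035 N m shuts it when nothing holds it down; a tin pushed straight down takes about 4 N at first, then less; one merely laid on top does not fall through. Slippery.
- flap_back (a joint): The same for the matching flap hinged along the back (+x) rim.
- mat: Thin brown cork mat fixed to the desk, 96 x 236 mm (x by y), 1 mm thick. Origin at its centre on the desk; y is its long axis (+y the left end), z up. Dark lines frame three squares side by side, the places, 74 mm apart along y. Tins on it stand at desk height.
- well_place0 (a point): Centre of the left place of the well, on its inner floor (100 mm below the rim); axes as the well's.
- well_place1 (a point): Centre of the middle place of the well, on its inner floor (100 mm below the rim); axes as the well's.
- well_place2 (a point): Centre of the right place of the well, on its inner floor (100 mm below the rim); axes as the well's.
- mat_place0 (a point): Centre of the left place of the mat, on the desk; axes as the mat's.
- mat_place1 (a point): Centre of the middle place of the mat, on the desk; axes as the mat's.
- mat_place2 (a point): Centre of the right place of the mat, on the desk; axes as the mat's.
- tin_low0: Low, bright metal sample tin with a screw lid (fixed), 65 mm diameter, 52 mm tall, about 0.11 kg. Origin at the centre of its underside, z up. May be absent.
- tin_low1: Low, bright metal sample tin with a screw lid (fixed), 65 mm diameter, 52 mm tall, about 0.11 kg. Origin at the centre of its underside, z up. May be absent.
- tin_low2: Low, bright metal sample tin with a screw lid (fixed), 65 mm diameter, 52 mm tall, about 0.11 kg. Origin at the centre of its underside, z up. May be absent.
- tin_tall0: Tall, dark sample tin with a screw lid (fixed), 65 mm diameter, 68 mm tall, about 0.13 kg. Origin at the centre of its underside, z up. May be absent.
- tin_tall1: Tall, dark sample tin with a screw lid (fixed), 65 mm diameter, 68 mm tall, about 0.13 kg. Origin at the centre of its underside, z up. May be absent.
- tin_tall2: Tall, dark sample tin with a screw lid (fixed), 65 mm diameter, 68 mm tall, about 0.13 kg. Origin at the centre of its underside, z up. May be absent.
- label_roll: Bystander: roll of paper labels lying flat, 83 mm diameter, 30 mm high. Origin at the centre of its underside.
- timer: Bystander: small kitchen timer, 66 x 58 x 19 mm. Origin at the centre of its underside.
- moisture_meter: Bystander: grey hand-held meter lying flat, 136 x 56 x 29 mm. Origin at the centre of its underside.
There are look-alikes about, which are no part of the job. Leave any yellow look-alike of the tin_low2 alone.

How it is judged:
At the end, for the whole second after the job is handed in: Each low tin upright (0.15 rad) on the well floor within 18 mm of a place centre; each tall tin upright (0.1 rad) on the mat within 15 mm of one; in both rows the left and middle places taken, the right one only by a third tin; both flaps under 0.08 rad; tins at rest ((horizontal distance between tin_low0 and well_place0 below 0.018 m or horizontal distance between tin_low0 and well_place1 below 0.018 m or horizontal distance between tin_low0 and well_place2 below 0.018 m) and z of each of tin_low0, tin_low1, tin_low2 in the frame of well below 0.014 m and angle between each of tin_low0, tin_low1, tin_low2's own z axis and vertical below 0.15 rad and linear speed of each of tin_low0, tin_low1, tin_low2, tin_tall0, tin_tall1, tin_tall2 below 0.03 m/s and (horizontal distance between tin_low1 and well_place0 below 0.018 m or horizontal distance between tin_low1 and well_place1 below 0.018 m or horizontal distance between tin_low1 and well_place2 below 0.018 m) and (horizontal distance between tin_low2 and well_place0 below 0.018 m or horizontal distance between tin_low2 and well_place1 below 0.018 m or horizontal distance between tin_low2 and well_place2 below 0.018 m) and (horizontal distance between tin_tall0 and mat_place0 below 0.015 m or horizontal distance between tin_tall0 and mat_place1 below 0.015 m or horizontal distance between tin_tall0 and mat_place2 below 0.015 m) and z of each of tin_tall0, tin_tall1, tin_tall2 in the frame of mat below 0.006 m and angle between each of tin_tall0, tin_tall1, tin_tall2's own z axis and vertical below 0.1 rad and (horizontal distance between tin_tall1 and mat_place0 below 0.015 m or horizontal distance between tin_tall1 and mat_place1 below 0.015 m or horizontal distance between tin_tall1 and mat_place2 below 0.015 m) and (horizontal distance between tin_tall2 and mat_place0 below 0.015 m or horizontal distance between tin_tall2 and mat_place1 below 0.015 m or horizontal distance between tin_tall2 and mat_place2 below 0.015 m) and horizontal distance between any of tin_low0, tin_low1, tin_low2 and well_place0 below 0.018 m and horizontal distance between any of tin_tall0, tin_tall1, tin_tall2 and mat_place0 below 0.015 m and horizontal distance between any of tin_low0, tin_low1, tin_low2 and well_place1 below 0.018 m and horizontal distance between any of tin_tall0, tin_tall1, tin_tall2 and mat_place1 below 0.015 m and value of joint each of flap_front, flap_back below 0.08 rad); the robot touches nothing.
It fails at once if the label roll is moved by more than 25 mm (distance of label_roll from where it was at the start of the episode above 0.025 m).
It fails at once if the timer is moved by more than 25 mm (distance of timer from where it was at the start of the episode above 0.025 m).
It fails at once if the moisture meter is moved by more than 25 mm (distance of moisture_meter from where it was at the start of the episode above 0.025 m).
Of tin_low0, tin_low1, tin_low2 only 2 to 3 are there at a start; the rules pass over those that are not, and their reading is None.
Of tin_tall0, tin_tall1, tin_tall2 only 2 to 3 are there at a start; the rules pass over those that are not, and their reading is None.
At some moment in a run one of tin_tall0, tin_tall1, tin_tall2 may be knocked a few centimetres aside while the robot is not near it.
It also fails if it takes over 210 s, if anything falls off the work surface, if the arm or the gripper's body presses on something with over 40 N, if the wrist force passes 120 N, or if a joint passes its speed limit or range.

ROBOT

A 7-joint arm with a two-finger parallel gripper is mounted at the origin on a cart in front of the work surface, level with it; the furniture and walls round the work are solid. World frame = base frame: x ahead of the robot, y to its left, z up, the work surface at z = 0. Lengths are in m, angles in rad, forces in N, time in s.
With the tool pointing down it reaches from about 0.425 to 0.8 m from the base axis. Payload 8.3 kg.
Tool frame: the origin (TCP) lies midway between the tips of the shut fingers; the grasp point (between the pads) lies r.pinch_z behind it (r.pinch_z is the distance from the TCP to the grasp point, in m); z points along the fingers, y is the line along which they close (so a half turn about z gives the same grasp; the last joint's range is limited). The gripper opens to 85 mm and grips with 20 to 120 N. Pads are 22 mm wide; open, the fingers measure 114 mm over their backs; the gripper's body (76 mm by 85 mm) begins 54 mm behind the grasp point. The pads swing forward as they close: fully open they stand 13 mm farther back than shut.
Start: joints at [1.264, 0.383, 0.016, 1.37, -0.006, 1.388, -0.046], TCP at [0.151, -0.606, 0.231] pointing down, gripper open.
Joint ranges: [-2.95, 2.95], [-0.25, 2.06], [-1.52, 1.56], [0.18, 2.33], [-1.44, 4.58], [0.02, 2.06], [-3.01, 3.01]. Speed limits (rad/s): [2.39, 2.39, 3.01, 3.01, 3.14, 3.14, 3.14].

INTERFACE

Orientations are given as a unit quaternion [x, y, z, w].
In Python, from rig import r, vision gives the robot as it stands. The module is installed in compiled form; this text tells all that it offers.
- The arm moves only by the tool apply_moves, never from a script. Its argument "deltas" is one flat list of numbers, 5 for each row, row after row: the shift along the tool's x, y, z in units of 50 mm (1.0 is 50 mm), then the turn about the tool's z in units of 8 degrees (1.0 is 8 degrees), then the opening in per cent of the stroke, from 0 (shut) to 100 (fully open). A call has 1 to 8 rows; each row shifts and turns the commanded pose from where the row before left it, along the tool's axes as they then stand; what a row does not reach is not made up. A row lasts 1/8 s, in which the tool goes at most 62.5 mm and 10.7 degrees, less where a joint would pass 70% of its speed; a pose out of reach is approached as far as the arm can. A call is refused whole if a number of a shift passes 1 or a number of a turn 1, either way. A call with a gripper value outside its range is refused whole. The fingers move at their own pace and stop on an object; the grip force is fixed at half the most. Time passes only in rows, so rows that do not move let the fingers close. It gives the time, the measured TCP pose, the force, the opening and the grip force at its end, in the units of the state.
- r.observe(): the state, without advancing time (a new reading comes with each control period).
- vision.grab_frame(name): name is "side" or "top" or "wrist"; returns a dict with "img" (420x560x3 uint8, red, green, blue), "depth" (420x560 float32, m along the optical axis (not along the pixel's ray), 0 where there is no reading), "K" (3x3 intrinsics, pixels), "R" (3x3) and "t" (3): a world point X has camera coordinates R X + t. Camera axes: x right, y down, z forward; pixel columns grow to the right and rows downward; lengths in m; the calibration is good to about 2 mm. A picture is of the moment at which its call begins.
- r.sign_off(): hands the job in; it is judged then, once.
Trained networks look in the newest picture that a camera, given by its name, has taken for a name from the list of things; names that differ only in an ending like _2 or _b are one class to them, and where a whole thing is asked for, a point or a joint stands for the part that bears it (a point fixed in the world has none). Each returns a list of dicts, best first, with "confidence" (0 to 1); they miss things now and then, are a little off and sometimes report something else, mostly with a low value. They report only what shows in the picture. A call takes as long as a camera call. They do not tell look-alikes from the thing itself.
- vision.outline_of(camera, name): "pixels" (420x560 bool, what is visible of it) and "at" ([column, row] in pixels, amid what is visible of it).
The state is a dict: "time": time; "joint_pos": joint angles; "joint_vel": joint speeds; "joint_efforts": joint torques, N m; "tool_pos": TCP position; "tool_rot": TCP orientation; "ft_force": force on the tool from outside, world axes, zero at the start; "moment": the same for the moment, N m; "grip_width": finger opening in m; "grasp_force": force on a finger pad.
Only numpy, scipy, OpenCV 4.12 (cv2) and the standard library are available. Lean on these libraries where they do the work, as an engineer would, in place of code of your own. Each camera call takes 0.05 s, during which the arm holds its last target. There are 200 camera calls.

## Working session

There is one attempt and no reset: what is moved stays moved. The work goes in short steps, Python scripts to look and compute and a tool call to move; the robot and the scene stay as the last step left them, time stands still between calls to the robot, and variables do not carry over. Pictures are saved under pics/ and viewed, at most 14 in all, crops included, and the job is handed in when it is done.

Besides the shell and the picture viewer there is one more tool, called after "Request:" as a command line: name --argument value ..., lists and objects as JSON in quotes. apply_moves: Moves the arm, as the interface text tells. Its arguments: {"type":"object","properties":{"deltas":{"type":"array","items":{"type":"number"}}},"required":["deltas"]}

```bash
mkdir -p pics; cat > h.py <<'E'
import numpy as np, cv2
from rig import r, vision
def frame(c): return vision.grab_frame(c)
def save(f,n,crop=None,scale=1):
    im=f["img"][:,:,::-1]
    if crop: x0,y0,x1,y1=crop; im=im[y0:y1,x0:x1]
    cv2.imwrite("pics/"+n,cv2.resize(im,None,fx=scale,fy=scale,interpolation=cv2.INTER_CUBIC))
def world(f):
    d=f["depth"].astype(float); v,u=np.mgrid[0:420,0:560]
    K=f["K"]; p=np.stack([(u-K[0,2])/K[0,0]*d,(v-K[1,2])/K[1,1]*d,d],-1)
    W=(p-f["t"])@f["R"]; W[d<=0]=np.nan; return W
E
python3 - <<'E'
from h import *
s=r.observe(); print(s["time"],s["tool_pos"],s["tool_rot"],s["grip_width"],r.pinch_z)
f=frame("top"); W=world(f); save(f,"top0.png",scale=1.4)
print(f["R"],f["t"],f["K"])
for n in ["tin_low0","tin_tall0","well","mat","label_roll","timer","moisture_meter"]:
    for o in vision.outline_of("top",n):
        p=W[o["pixels"]]; p=p[~np.isnan(p[:,0])]
        print(n,round(o["confidence"],2),np.round(o["at"]),o["pixels"].sum(),np.round(np.median(p,0),3),np.round(np.percentile(p,2,0),3),np.round(np.percentile(p,98,0),3))
g=frame("side"); save(g,"side0.png")
E
```

```text
0.0 [ 0.15078931 -0.6060163   0.23026739] [ 9.92573616e-01  1.21641516e-01 -1.38489975e-04 -9.69624687e-04] 0.08488956319776415 0.0187
[[-0.02787255 -0.99956515 -0.0096244 ]
 [-0.98371349  0.02913832 -0.17736608]
 [ 0.17756939  0.004524   -0.98409788]] [0.05631406 0.5563806  1.12060919] [[413.70440189   0.         270.20482359]
 [  0.         413.70440189 211.57868764]
 [  0.           0.           1.        ]]
tin_low0 0.89 [304. 253.] 416 [ 0.436 -0.05   0.052] [ 0.408 -0.078  0.043] [ 0.465 -0.022  0.056]
tin_low0 0.85 [193. 254.] 439 [0.441 0.255 0.052] [0.416 0.228 0.011] [0.469 0.286 0.057]
tin_low0 0.83 [216. 295.] 461 [0.328 0.197 0.052] [0.299 0.167 0.02 ] [0.355 0.225 0.056]
tin_low0 0.56 [345. 251.] 498 [ 0.437 -0.165  0.052] [ 0.41  -0.207 -0.001] [ 0.468 -0.136  0.056]
tin_tall0 0.59 [228. 254.] 450 [0.435 0.159 0.068] [0.407 0.13  0.024] [0.465 0.189 0.072]
tin_tall0 0.58 [382. 241.] 511 [ 0.463 -0.265  0.068] [ 0.434 -0.299  0.009] [ 0.491 -0.241  0.072]
tin_tall0 0.33 [351. 184.] 5022 [ 0.618 -0.191  0.104] [ 0.57  -0.345  0.004] [ 0.681 -0.038  0.109]
well 0.86 [354. 182.] 4871 [ 0.618 -0.191  0.104] [ 0.57  -0.344  0.008] [ 0.678 -0.038  0.109]
well 0.56 [339. 140.] 863 [ 0.778 -0.173  0.028] [ 0.753 -0.235  0.005] [ 0.809 -0.109  0.034]
mat 0.84 [223. 182.] 2463 [0.65  0.173 0.002] [ 0.6    0.063 -0.003] [0.698 0.287 0.007]
label_roll 0.78 [264. 139.] 614 [0.764 0.049 0.03 ] [ 0.725  0.009 -0.   ] [0.805 0.087 0.036]
label_roll 0.34 [352. 185.] 4968 [ 0.618 -0.191  0.104] [ 0.57  -0.344  0.006] [ 0.678 -0.038  0.109]
timer 0.83 [159. 242.] 425 [0.485 0.361 0.016] [0.456 0.335 0.   ] [0.518 0.394 0.023]
moisture_meter 0.69 [340. 140.] 867 [ 0.778 -0.173  0.028] [ 0.753 -0.236  0.005] [ 0.81  -0.109  0.034]
```

View pics/top0.png

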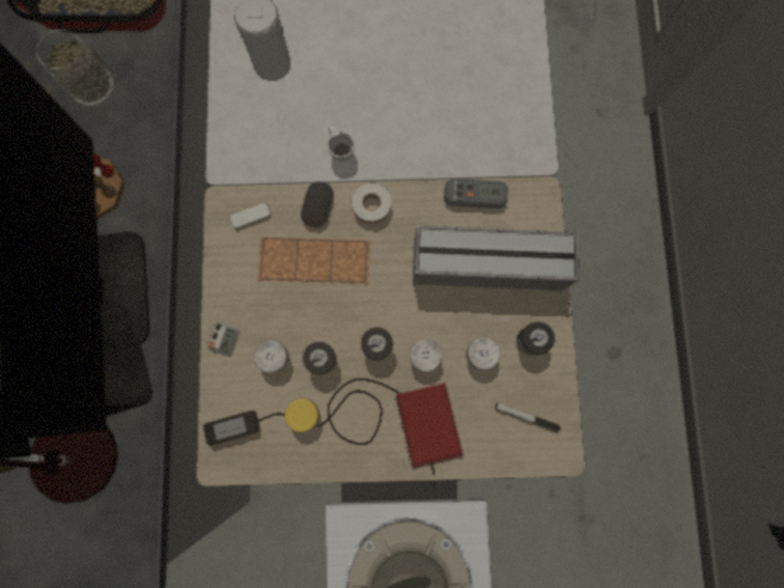

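View pics/side0.png

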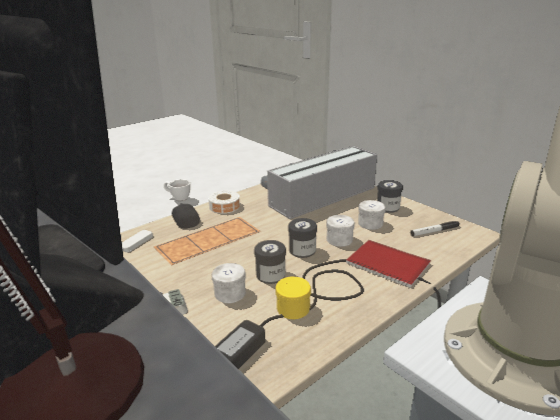

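The top image (native pixels) shows the candidates:
- Bright low tins: (193,254), (304,253), (345,251).
- Dark tall tins: (228,254), (270,246), (382,241).
- Look-alikes: a yellow low tin at (216,295), which I leave alone. The roll at (264,139), black lump at (227,145) and mug at (243,105) are not tins.

Next I'll check this choice in one crop and fit the positions.

```bash
cat >> h.py <<'E'
def tins(f=None):
    """all tin-top discs standing on the desk: (x,y,top z, r, brightness, saturation)"""
    f=f or frame("top"); W=world(f); out=[]
    hsv=cv2.cvtColor(f["img"],cv2.COLOR_RGB2HSV)
    for h in (0.052,0.068):
        m=(np.abs(W[...,2]-h)<0.006).astype(np.uint8)
        m=cv2.morphologyEx(m,cv2.MORPH_OPEN,np.ones((5,5),np.uint8))
        n,L,st,_=cv2.connectedComponentsWithStats(m)
        for i in range(1,n):
            if not 250<st[i,4]<900: continue
            k=L==i; P=W[k][:,:2].astype(np.float32)
            c,rr=cv2.minEnclosingCircle(P)
            lo,hi=np.percentile(P,1,0),np.percentile(P,99,0)
            out.append((h,*np.round((lo+hi)/2,4),*np.round(c,4),round(rr,4),int(np.median(hsv[k][:,2])),int(np.median(hsv[k][:,1]))))
    return out
E
python3 - <<'E'
from h import *
f=frame("top"); save(f,"crop0.png",(170,215,420,320),3.2)
for t in tins(f): print([float(x) for x in t])
W=world(f)
def rect(k):
    P=W[k][:,:2].astype(np.float32); return cv2.minAreaRect(P*1000)
m=(np.abs(W[...,2]-0.106)<0.004)&(W[...,0]<.75)&(W[...,0]>.5)
m=cv2.morphologyEx(m.astype(np.uint8),cv2.MORPH_OPEN,np.ones((3,3)))>0
print("well",rect(m))
hsv=cv2.cvtColor(f["img"],cv2.COLOR_RGB2HSV)
o=max(vision.outline_of("top","mat"),key=lambda o:o["confidence"])["pixels"]
print("mat",rect(o)); 
b=(np.abs(W[...,2])<.006)&(W[...,0]>.55)&(W[...,0]<.75)&(W[...,1]>.03)&(W[...,1]<.33)&(hsv[...,1]>110)
b=cv2.morphologyEx(b.astype(np.uint8),cv2.MORPH_OPEN,np.ones((3,3)))>0
print("mat sat",b.sum(),rect(b))
E
```

```text
[0.052, 0.4375999867916107, -0.16830000281333923, 0.4383, -0.1659, 0.0323, 139.0, 27.0]
[0.052, 0.4440000057220459, 0.257999986410141, 0.444, 0.2584, 0.0323, 137.0, 28.0]
[0.052, 0.4366999864578247, -0.05009999871253967, 0.4374, -0.0505, 0.032, 139.0, 27.0]
[0.052, 0.328000009059906, 0.19750000536441803, 0.3276, 0.1974, 0.0324, 151.0, 148.0]
[0.068, 0.4634000062942505, -0.2709999978542328, 0.4632, -0.2713, 0.0321, 57.0, 32.0]
[0.068, 0.46160000562667847, 0.04610000178217888, 0.4621, 0.046, 0.0322, 64.0, 40.0]
[0.068, 0.4374000132083893, 0.15919999778270721, 0.437, 0.1604, 0.0323, 64.0, 41.0]
well ((627.9246215820312, -192.94798278808594), (316.4009094238281, 98.95741271972656), 85.75389862060547)
mat ((649.9415893554688, 176.32334899902344), (236.79942321777344, 98.63440704345703), 86.52857208251953)
mat sat 1015 ((648.2757568359375, 176.46714782714844), (209.14291381835938, 78.42167663574219), 87.09205627441406)
```

View pics/crop0.png

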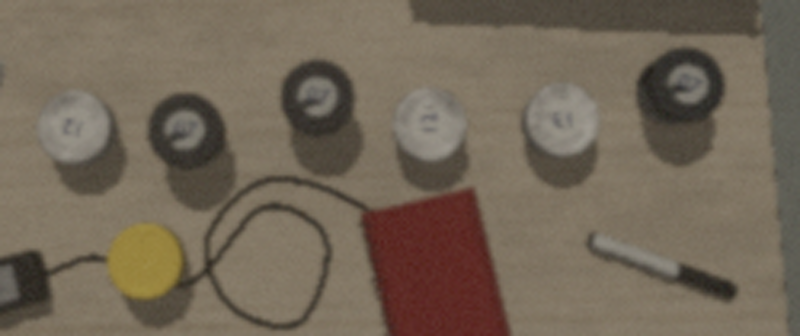

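Sizes and radii agree with the descriptions, and the crop confirms three bright low tins and three dark tall ones. I'll plan the first move to the right low tin.

```bash
cat >> h.py <<'E'
from scipy.spatial.transform import Rotation as Ro
def plan(*tg, start=None):
    """tg: (x,y,z,yaw deg); prints turns (units) then tool-axis shift (units) after the turn"""
    s=r.observe(); R=Ro.from_quat(s["tool_rot"]).as_matrix(); p=np.array(s["tool_pos"])
    print("t",round(s["time"],2),"p",np.round(p,4),"yaw",round(np.degrees(np.arctan2(R[1,0],R[0,0])),2),"z",np.round(R[:,2],3),"w",round(s["grip_width"],4),"q",np.round(s["joint_pos"],2),"F",np.round(s["ft_force"],1))
    for x,y,z,yaw in tg:
        cur=np.degrees(np.arctan2(R[1,0],R[0,0])); a=np.radians(yaw)
        T=np.array([[np.cos(a),np.sin(a),0],[np.sin(a),-np.cos(a),0],[0,0,-1.]])
        d=T.T@(np.array([x,y,z])-p)/.05
        print("turn",round((cur-yaw)/8,3),"shift",np.round(d,3),"rows>=",int(np.ceil(max(abs(d)))))
        R=T; p=np.array([x,y,z])
E
python3 -c "
from h import *
plan((.438,-.1665,.2,-4))"
```

```text
t 0.55 p [ 0.1509 -0.6065  0.2313] yaw 13.97 z [-0.  0. -1.] w 0.0854 q [ 1.26  0.38  0.02  1.37 -0.01  1.39 -0.05] F [-0.4 -0.4  1.1]
turn 2.246 shift [ 5.115 -9.179  0.626] rows>= 10
```

Request:
apply_moves --deltas '[0,0,0,0.75,100,0,0,0,0.75,100,0,0,0,0.75,100,0.51,-0.92,0.06,0,100,0.51,-0.92,0.06,0,100,0.51,-0.92,0.06,0,100,0.51,-0.92,0.06,0,100,0.51,-0.92,0.06,0,100]'

```text
time: 1.55
tool_pos: [0.2951, -0.3845, 0.2165]
tool_rot: [0.999, -0.035, 0.0, 0.0]
ft_force: [1.2, -0.7, 0.4]
grip_width: 0.0851
grasp_force: 0.0
```

Request:
apply_moves --deltas '[0.51,-0.92,0.06,0,100,0.51,-0.92,0.06,0,100,0.51,-0.92,0.06,0,100,0.51,-0.92,0.06,0,100,0.51,-0.92,0.06,0,100,0,0,0,0,100,0,0,0,0,100,0,0,0,0,100]'

```text
time: 2.55
tool_pos: [0.437, -0.1669, 0.2014]
tool_rot: [0.999, -0.036, -0.0, 0.0]
ft_force: [0.3, 0.3, 0.2]
grip_width: 0.0854
grasp_force: 0.0
```

```bash
python3 -c "
from h import *
f=frame('wrist'); save(f,'w1.png')
plan((.438,-.1665,.08,-4),(.438,-.1665,.026,-4))
print(f['R'],f['t'])
for o in vision.outline_of('wrist','tin_low0'):
  W=world(f);P=W[o['pixels']];P=P[P[:,2]>.045]
  if len(P): print(o['confidence'],o['at'],np.round(np.nanpercentile(P,1,0),4),np.round(np.nanpercentile(P,99,0),4))
"
```

```text
t 2.6 p [ 0.437  -0.1669  0.2014] yaw -4.17 z [-0. -0. -1.] w 0.0855 q [ 0.63  0.08 -0.35  1.81  0.03  1.25 -1.37] F [ 0.1  0.6 -0.3]
turn -0.022 shift [ 0.019 -0.009  2.428] rows>= 3
turn 0.0 shift [0.   0.   1.08] rows>= 2
[[-7.29787429e-02 -9.97333475e-01 -2.06984333e-04]
 [-9.44510215e-01  6.90468116e-02  3.21143257e-01]
 [-3.20272629e-01  2.36321300e-02 -9.47030604e-01]] [-0.13441824  0.39231315  0.4974072 ]
0.76 [274.2, 184.5] [ 0.4098 -0.1932  0.0481] [ 0.4697 -0.1336  0.0541]
0.74 [140.9, 193.7] [ 0.409  -0.0792  0.0465] [ 0.4688 -0.0192  0.0541]
```

Request:
apply_moves --deltas '[0.04,-0.04,0.6,0,100,0,0,0.9,0,100,0,0,0.9,0,100,0,0,0.7,0,100,0,0,0.4,0,100,0,0,0,0,100,0,0,0,0,60,0,0,0,0,50]'

```text
time: 3.65
tool_pos: [0.4407, -0.1643, 0.0281]
tool_rot: [0.999, -0.035, 0.001, 0.001]
ft_force: [-2.0, -0.6, 5.8]
grip_width: 0.0624
grasp_force: 65.2
```

Request:
apply_moves --deltas '[0,0,0,0,40,0,0,0,0,40,0,0,0,0,40,0,0,-0.5,0,40,0,0,-0.8,0,40,0,0,-0.8,0,40,0,0,-0.8,0,40,0,0,-0.4,0,40]'

```text
time: 4.65
tool_pos: [0.4408, -0.164, 0.1948]
tool_rot: [0.999, -0.035, 0.002, 0.001]
ft_force: [0.8, -0.1, -1.4]
grip_width: 0.0623
grasp_force: 65.9
```

```bash
python3 -c "
from h import *
plan((.6345,-.105,.2,-4.2),(.6345,-.105,.036,-4.2))
f=frame('side'); save(f,'s1.png',(260,60,480,280),2.5)
"
```

```text
t 4.65 p [ 0.4408 -0.164   0.1948] yaw -4.03 z [ 0.004 -0.002 -1.   ] w 0.0623 q [ 0.63  0.09 -0.36  1.82  0.03  1.23 -1.38] F [ 0.8 -0.1 -1.4]
turn 0.021 shift [ 3.777 -1.461 -0.105] rows>= 4
turn 0.0 shift [0.   0.   3.28] rows>= 4
```

View pics/s1.png

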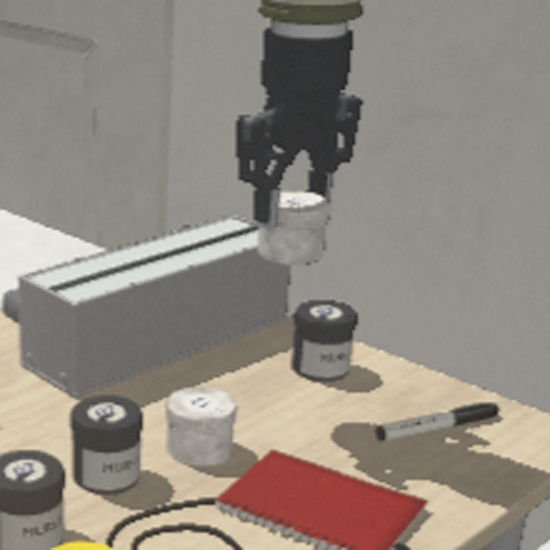

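The tin at (300,225) in the crop is held upright by its top 20 mm. I'll carry it to the left well place.

Request:
apply_moves --deltas '[0.94,-0.36,-0.1,0,40,0.94,-0.36,0,0,40,0.94,-0.36,0,0,40,0.94,-0.36,0,0,40,0,0,0,0,40,0,0,0,0,40]'

```text
time: 5.45
tool_pos: [0.6319, -0.1052, 0.1957]
tool_rot: [0.999, -0.035, -0.001, -0.0]
ft_force: [0.0, 0.9, -1.6]
grip_width: 0.0624
grasp_force: 65.9
```

```bash
python3 -c "
from h import *
plan((.6345,-.105,.2,-4.2),(.6345,-.105,.038,-4.2))
"
```

```text
t 5.45 p [ 0.6319 -0.1052  0.1957] yaw -4.02 z [-0.001  0.    -1.   ] w 0.0624 q [ 0.4   0.47 -0.41  1.36  0.19  1.35 -1.65] F [ 0.   0.9 -1.6]
turn 0.022 shift [ 0.051 -0.008 -0.086] rows>= 1
turn 0.0 shift [0.   0.   3.24] rows>= 4
```

Request:
apply_moves --deltas '[0.07,0,0.3,0,40,0,0,0.4,0,40,0,0,0.5,0,40,0,0,0.5,0,40,0,0,0.5,0,40,0,0,0.5,0,40,0,0,0.45,0,40,0,0,0,0,40]'

```text
time: 6.45
tool_pos: [0.6334, -0.1061, 0.0366]
tool_rot: [0.999, -0.036, -0.002, 0.0]
ft_force: [-1.5, -0.6, -1.2]
grip_width: 0.0625
grasp_force: 66.7
```

```bash
python3 -c "
from h import *
plan((.6345,-.105,.2,-4.2),(.6345,-.105,.038,-4.2))
f=frame('side'); save(f,'s2.png',(260,60,480,280),2.5)
"
```

```text
t 6.45 p [ 0.6334 -0.1061  0.0366] yaw -4.09 z [-0.004  0.    -1.   ] w 0.0625 q [ 0.39  0.61 -0.38  1.52  0.25  1.06 -1.7 ] F [-1.5 -0.6 -1.2]
turn 0.014 shift [ 0.019 -0.023 -3.268] rows>= 4
turn 0.0 shift [0.   0.   3.24] rows>= 4
```

View pics/s2.png

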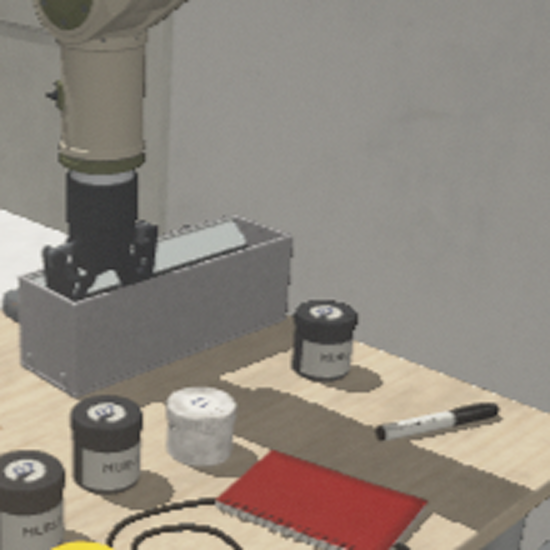

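The hand is between the flaps with no overload. Releasing and rising.

Request:
apply_moves --deltas '[0,0,0,0,90,0,0,0,0,90,0,0,0,0,90,0,0,-0.4,0,90,0,0,-0.8,0,90,0,0,-0.9,0,90,0,0,-0.9,0,90,0,0,-0.3,0,90]'

```text
time: 7.5
tool_pos: [0.6379, -0.1048, 0.21]
tool_rot: [0.999, -0.035, 0.004, 0.0]
ft_force: [-0.5, -0.2, -1.0]
grip_width: 0.0771
grasp_force: 0.0
```

```bash
cat >> h.py <<'E'
def look_well(f):
    """depth view through/around flaps is limited: report heights in the well mouth along y"""
    W=world(f); c=np.array([.628,-.193]); l=np.array([.0741,.9973]); n=np.array([.9973,-.0741])
    d=W[...,:2]-c; a=d@l; b=d@n
    for yy in (80,40,0,-40,-80):
        k=(abs(a-yy/1e3)<.012)&(abs(b)<.036)
        print("well y",yy,"z pct",np.round(np.nanpercentile(W[k][:,2],[2,25,50,75,98]),3))
E
python3 -c "
from h import *
plan((.438,-.050,.2,-4.2),(.438,-.05,.028,-4.2))
f=frame('wrist'); save(f,'w2.png'); look_well(f)
"
```

```text
t 7.5 p [ 0.6379 -0.1048  0.21  ] yaw -4.0 z [ 0.009 -0.001 -1.   ] w 0.0771 q [ 0.4   0.47 -0.41  1.33  0.19  1.37 -1.65] F [-0.5 -0.2 -1. ]
turn 0.025 shift [-4.068 -0.801  0.201] rows>= 5
turn 0.0 shift [0.   0.   3.44] rows>= 4
well y 80 z pct [0.101 0.104 0.105 0.284 0.289]
well y 40 z pct [0.104 0.226 0.259 0.274 0.287]
well y 0 z pct [0.007 0.104 0.105 0.105 0.106]
well y -40 z pct [0.007 0.104 0.104 0.105 0.106]
well y -80 z pct [0.007 0.104 0.104 0.105 0.106]
```

View pics/w2.png

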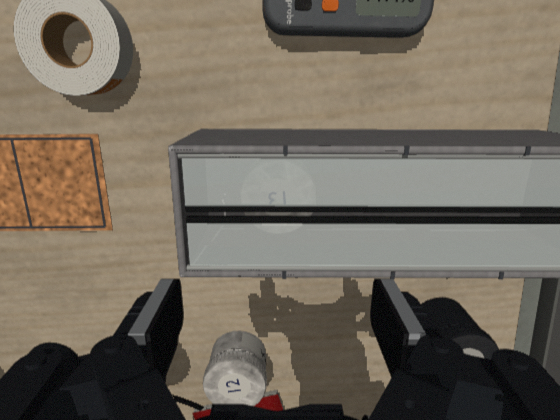

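Both flaps are shut, and the tin "13" stands upright behind them at (277,197), near the left mark pair (285,150)/(282,275). Next is the middle low tin.

Request:
apply_moves --deltas '[-0.81,-0.16,0.04,0,100,-0.81,-0.16,0.04,0,100,-0.81,-0.16,0.04,0,100,-0.81,-0.16,0.04,0,100,-0.81,-0.16,0.04,0,100,0,0,0,0,100,0,0,0,0,100,0,0,0,0,100]'

```text
time: 8.55
tool_pos: [0.4374, -0.0514, 0.1938]
tool_rot: [0.999, -0.035, 0.0, -0.0]
ft_force: [-0.6, -0.5, 0.0]
grip_width: 0.0853
grasp_force: 0.0
```

```bash
python3 -c "
from h import *
plan((.4385,-.050,.028,-4.2))
"
```

```text
t 8.55 p [ 0.4374 -0.0514  0.1938] yaw -4.04 z [ 0.  0. -1.] w 0.0853 q [ 0.51  0.03 -0.47  1.88  0.01  1.23 -1.61] F [-0.6 -0.5  0. ]
turn 0.02 shift [ 0.02  -0.029  3.316] rows>= 4
```

Request:
apply_moves --deltas '[0.02,-0.03,0.6,0,100,0,0,0.9,0,100,0,0,0.9,0,100,0,0,0.6,0,100,0,0,0.3,0,100,0,0,0,0,100,0,0,0,0,60,0,0,0,0,50]'

```text
time: 9.55
tool_pos: [0.439, -0.0498, 0.0306]
tool_rot: [0.999, -0.035, 0.001, 0.0]
ft_force: [-3.2, 0.8, 7.8]
grip_width: 0.0623
grasp_force: 63.9
```

Request:
apply_moves --deltas '[0,0,0,0,40,0,0,0,0,40,0,0,0,0,40,0,0,-0.5,0,40,0,0,-0.9,0,40,0,0,-0.9,0,40,0,0,-0.8,0,40,0,0,-0.4,0,40]'

```text
time: 10.55
tool_pos: [0.4388, -0.0497, 0.2074]
tool_rot: [0.999, -0.035, 0.003, 0.001]
ft_force: [0.2, 0.1, -0.8]
grip_width: 0.0624
grasp_force: 66.0
```

```bash
python3 -c "
from h import *
plan((.6225,-.281,.205,-4.2))
"
```

```text
t 10.55 p [ 0.4388 -0.0497  0.2074] yaw -4.01 z [ 0.005 -0.001 -1.   ] w 0.0624 q [ 0.52  0.02 -0.48  1.86  0.01  1.26 -1.61] F [ 0.2  0.1 -0.8]
turn 0.023 shift [4.002 4.344 0.048] rows>= 5
```

Request:
apply_moves --deltas '[0.67,0.72,0,0,40,0.67,0.72,0,0,40,0.67,0.72,0,0,40,0.67,0.72,0,0,40,0.66,0.73,0,0,40,0.67,0.73,0,0,40,0,0,0,0,40,0,0,0,0,40]'

```text
time: 11.55
tool_pos: [0.6225, -0.2797, 0.2042]
tool_rot: [0.999, -0.035, 0.0, -0.0]
ft_force: [0.0, 0.4, -1.6]
grip_width: 0.0622
grasp_force: 66.1
```

```bash
python3 -c "
from h import *
plan((.6225,-.281,.04,-4.2))
"
```

```text
t 11.55 p [ 0.6225 -0.2797  0.2042] yaw -4.01 z [ 0.     0.001 -1.   ] w 0.0622 q [ 0.59  0.55 -0.34  1.21  0.17  1.41 -1.37] F [ 0.   0.4 -1.6]
turn 0.024 shift [1.000e-03 2.600e-02 3.284e+00] rows>= 4
```

Request:
apply_moves --deltas '[0,0.02,0.4,0,40,0,0,0.5,0,40,0,0,0.5,0,40,0,0,0.5,0,40,0,0,0.5,0,40,0,0,0.5,0,40,0,0,0.38,0,40,0,0,0,0,40]'

```text
time: 12.55
tool_pos: [0.6223, -0.2772, 0.0395]
tool_rot: [0.999, -0.033, -0.0, -0.002]
ft_force: [-0.9, 5.7, -2.8]
grip_width: 0.062
grasp_force: 70.7
```

Request:
apply_moves --deltas '[0,0,0,0,90,0,0,0,0,90,0,0,0,0,90,0,0,-0.4,0,90,0,0,-0.8,0,90,0,0,-0.9,0,90,0,0,-0.9,0,90,0,0,-0.5,0,90]'

```text
time: 13.55
tool_pos: [0.6234, -0.2803, 0.2199]
tool_rot: [0.999, -0.034, 0.003, 0.001]
ft_force: [-0.5, -0.3, -0.0]
grip_width: 0.0774
grasp_force: 0.0
```

```bash
python3 -c "
from h import *
f=frame('wrist'); save(f,'w3.png'); look_well(f)
for t in tins(): print([float(x) for x in t])
plan((.444,.258,.2,-4.2))
"
```

```text
well y 80 z pct [0.058 0.104 0.105 0.105 0.106]
well y 40 z pct [0.007 0.104 0.105 0.105 0.106]
well y 0 z pct [0.008 0.104 0.105 0.105 0.106]
well y -40 z pct [0.104 0.237 0.268 0.284 0.298]
well y -80 z pct [0.101 0.104 0.105 0.295 0.299]
[0.052, 0.44269999861717224, 0.2583000063896179, 0.4437, 0.2585, 0.0326, 140.0, 27.0]
[0.052, 0.3280999958515167, 0.1972000002861023, 0.3273, 0.1978, 0.0323, 154.0, 147.0]
[0.068, 0.4645000100135803, -0.27160000801086426, 0.4638, -0.2717, 0.0324, 52.0, 37.0]
[0.068, 0.4616999924182892, 0.04479999840259552, 0.462, 0.0461, 0.0323, 65.0, 42.0]
[0.068, 0.4374000132083893, 0.16030000150203705, 0.4371, 0.1603, 0.0322, 65.0, 40.0]
t 13.65 p [ 0.6241 -0.2806  0.2207] yaw -3.95 z [ 0.008 -0.003 -1.   ] w 0.0768 q [ 0.59  0.54 -0.34  1.19  0.17  1.43 -1.37] F [-0.3  0.3 -0.5]
turn 0.031 shift [ -4.382 -10.48    0.413] rows>= 11
```

View pics/w3.png

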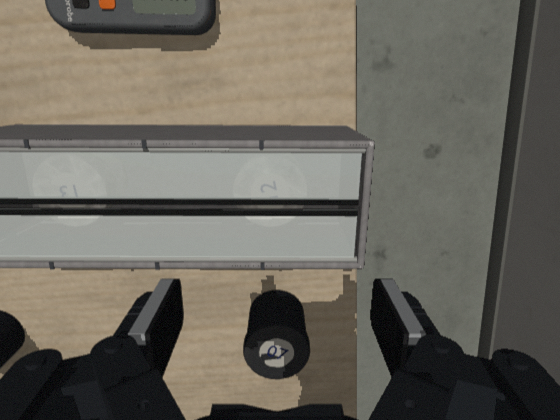

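Tins "13" at (68,190) and "12" at (270,187) stand behind shut flaps. Next I go for the left low tin.

Request:
apply_moves --deltas '[-0.37,-0.87,0.03,0,100,-0.37,-0.87,0.03,0,100,-0.36,-0.87,0.03,0,100,-0.37,-0.87,0.03,0,100,-0.36,-0.87,0.03,0,100,-0.37,-0.87,0.03,0,100,-0.36,-0.87,0.03,0,100,-0.37,-0.88,0.03,0,100]'

```text
time: 14.65
tool_pos: [0.4992, 0.0783, 0.2025]
tool_rot: [0.999, -0.035, 0.0, 0.0]
ft_force: [-1.0, 0.6, 0.2]
grip_width: 0.0852
grasp_force: 0.0
```

Request:
apply_moves --deltas '[-0.36,-0.87,0.04,0,100,-0.37,-0.88,0.04,0,100,-0.36,-0.88,0.04,0,100,-0.36,-0.88,0.04,0,100,0,0,0,0,100,0,0,0,0,100,0,0,0,0,100]'

```text
time: 15.52
tool_pos: [0.4411, 0.2554, 0.1947]
tool_rot: [0.999, -0.036, 0.0, 0.0]
ft_force: [0.2, -0.7, -0.7]
grip_width: 0.0852
grasp_force: 0.0
```

```bash
python3 -c "
from h import *
plan((.444,.258,.0285,-4.2))
f=frame('wrist'); W=world(f)
for o in vision.outline_of('wrist','tin_low0'):
  P=W[o['pixels']];P=P[P[:,2]>.045]
  if len(P): print(o['confidence'],o['at'],np.round(np.nanpercentile(P,1,0),4),np.round(np.nanpercentile(P,99,0),4))
"
```

```text
t 15.53 p [0.4411 0.2554 0.1947] yaw -4.14 z [ 0.    -0.001 -1.   ] w 0.0852 q [ 0.    0.22 -0.68  1.71  0.14  1.26 -2.35] F [ 0.2 -0.7 -0.7]
turn 0.008 shift [ 0.053 -0.055  3.323] rows>= 4
0.75 [342.6, 302.2] [0.2994 0.1711 0.0459] [0.3594 0.2309 0.054 ]
0.63 [268.3, 184.9] [0.415 0.232 0.048] [0.4748 0.2912 0.0541]
```

Request:
apply_moves --deltas '[0.07,-0.08,0.6,0,100,0,0,0.9,0,100,0,0,0.9,0,100,0,0,0.6,0,100,0,0,0.3,0,100,0,0,0,0,100,0,0,0,0,60,0,0,0,0,50]'

```text
time: 16.62
tool_pos: [0.4457, 0.2612, 0.0319]
tool_rot: [0.999, -0.035, 0.001, -0.001]
ft_force: [-1.8, -1.7, 7.3]
grip_width: 0.0621
grasp_force: 64.5
```

Request:
apply_moves --deltas '[0,0,0,0,40,0,0,0,0,40,0,0,0,0,40,0,0,-0.5,0,40,0,0,-0.9,0,40,0,0,-0.9,0,40,0,0,-0.8,0,40,0,0,-0.4,0,40]'

```text
time: 17.62
tool_pos: [0.4454, 0.2613, 0.2085]
tool_rot: [0.999, -0.035, 0.002, -0.001]
ft_force: [-0.5, -0.2, -2.0]
grip_width: 0.0624
grasp_force: 65.8
```

```bash
python3 -c "
from h import *
plan((.628,-.193,.205,-4.2))
f=frame('top'); W=world(f)
for t in tins(f): print([float(x) for x in t])
# tins seen through the flaps: intersect network outline centre with z=.058
C=-f['R'].T@f['t']
for o in vision.outline_of('top','tin_low0'):
  d=f['R'].T@np.linalg.inv(f['K'])@[*o['at'],1]; P=C+d*(.05-C[2])/d[2]; print(round(o['confidence'],2),o['at'],o['pixels'].sum(),P.round(4))
"
```

```text
t 17.62 p [0.4454 0.2613 0.2085] yaw -4.01 z [ 0.005  0.002 -1.   ] w 0.0624 q [ 0.    0.22 -0.69  1.68  0.15  1.29 -2.35] F [-0.5 -0.2 -2. ]
turn 0.023 shift [4.308 8.795 0.071] rows>= 9
[0.068, 0.4634000062942505, -0.27160000801086426, 0.4634, -0.2712, 0.0324, 56.0, 32.0]
[0.068, 0.46129998564720154, 0.04610000178217888, 0.4621, 0.0463, 0.0322, 62.0, 40.0]
[0.068, 0.4375999867916107, 0.16030000150203705, 0.4372, 0.1605, 0.0322, 61.0, 39.0]
0.51 [225.9, 292.1] 87 [0.3376 0.1677 0.05  ]
```

Request:
apply_moves --deltas '[0.43,0.88,0,0,40,0.43,0.88,0,0,40,0.43,0.88,0,0,40,0.43,0.88,0,0,40,0.43,0.88,0,0,40,0.43,0.88,0,0,40,0.43,0.88,0,0,40,0.43,0.88,0,0,40]'

```text
time: 18.73
tool_pos: [0.5914, -0.1042, 0.2039]
tool_rot: [0.999, -0.035, -0.0, -0.0]
ft_force: [0.4, -0.0, -1.8]
grip_width: 0.062
grasp_force: 65.9
```

Request:
apply_moves --deltas '[0.43,0.88,0,0,40,0.43,0.88,0,0,40,0,0,0,0,40,0,0,0,0,40,0,0,0,0,40]'

```text
time: 19.35
tool_pos: [0.6281, -0.1918, 0.2047]
tool_rot: [0.999, -0.034, -0.0, -0.0]
ft_force: [-0.3, 0.5, -0.7]
grip_width: 0.0623
grasp_force: 65.9
```

```bash
python3 -c "
from h import *
plan((.629,-.193,.041,-4.2))
"
```

```text
t 19.35 p [ 0.6281 -0.1918  0.2047] yaw -3.9 z [-0.     0.001 -1.   ] w 0.0623 q [ 0.51  0.5  -0.4   1.3   0.19  1.38 -1.51] F [-0.3  0.5 -0.7]
turn 0.037 shift [0.021 0.023 3.273] rows>= 4
```

Request:
apply_moves --deltas '[0.02,0.02,0.4,0,40,0,0,0.5,0,40,0,0,0.5,0,40,0,0,0.5,0,40,0,0,0.5,0,40,0,0,0.5,0,40,0,0,0.37,0,40,0,0,0,0,40]'

```text
time: 20.35
tool_pos: [0.6282, -0.1937, 0.0402]
tool_rot: [0.999, -0.035, -0.001, -0.0]
ft_force: [-2.9, 0.3, -1.4]
grip_width: 0.0621
grasp_force: 67.2
```

Request:
apply_moves --deltas '[0,0,0,0,84,0,0,0,0,84,0,0,0,0,84,0,0,-0.4,0,84,0,0,-0.8,0,84,0,0,-0.9,0,84,0,0,-0.9,0,84,0,0,-0.5,0,84]'

```text
time: 21.35
tool_pos: [0.6301, -0.1947, 0.2216]
tool_rot: [0.999, -0.035, 0.003, 0.001]
ft_force: [-0.3, 0.2, -0.9]
grip_width: 0.0717
grasp_force: 0.0
```

```bash
python3 -c "
from h import *
f=frame('wrist'); save(f,'w4.png'); look_well(f)
for t in tins(): print([float(x) for x in t])
plan((.4635,-.2715,.2,90))
"
```

```text
well y 80 z pct [0.058 0.104 0.105 0.105 0.106]
well y 40 z pct [0.104 0.106 0.265 0.284 0.303]
well y 0 z pct [0.102 0.104 0.105 0.297 0.301]
well y -40 z pct [0.103 0.106 0.264 0.284 0.304]
well y -80 z pct [0.059 0.104 0.105 0.105 0.29 ]
[0.052, 0.3280999958515167, 0.19750000536441803, 0.3277, 0.1974, 0.0324, 154.0, 148.0]
[0.068, 0.46129998564720154, 0.04610000178217888, 0.4616, 0.0461, 0.0322, 66.0, 39.0]
[0.068, 0.4372999966144562, 0.16050000488758087, 0.4371, 0.1602, 0.0323, 65.0, 42.0]
t 21.45 p [ 0.6309 -0.1948  0.2223] yaw -4.03 z [ 0.008 -0.002 -1.   ] w 0.0716 q [ 0.51  0.49 -0.4   1.27  0.19  1.41 -1.51] F [ 0.3  0.3 -0.1]
turn -11.754 shift [-1.533 -3.348  0.446] rows>= 4
```

View pics/w4.png

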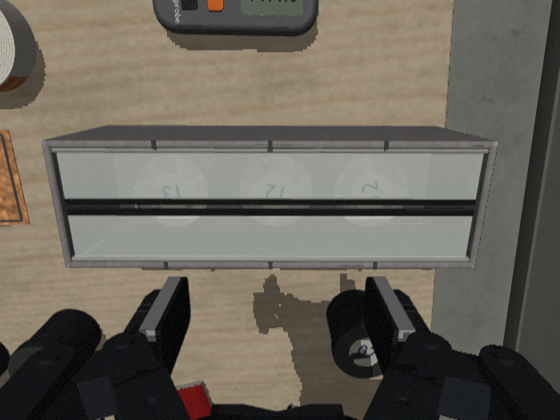

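All three low tins are behind shut flaps, with centres at about (172,190), (276,190) and (371,190). I'll check those positions, then turn the hand for the tall tins.

Request:
apply_moves --deltas '[0,0,0,-0.95,100,0,0,0,-0.95,100,0,0,0,-0.95,100,0,0,0,-0.95,100,0,0,0,-0.95,100,0,0,0,-0.95,100,0,0,0,-0.95,100,0,0,0,-0.95,100]'

```text
time: 22.45
tool_pos: [0.6287, -0.1946, 0.2162]
tool_rot: [0.879, 0.477, -0.0, -0.0]
ft_force: [0.1, 0.5, 0.6]
grip_width: 0.0853
grasp_force: 0.0
```

Request:
apply_moves --deltas '[0,0,0,-0.95,100,0,0,0,-0.95,100,0,0,0,-0.95,100,0,0,0,-0.9,100,0,0,0,0,100]'

```text
time: 23.08
tool_pos: [0.6287, -0.1946, 0.2162]
tool_rot: [0.727, 0.687, -0.0, -0.0]
ft_force: [-0.3, -0.7, -0.5]
grip_width: 0.0855
grasp_force: 0.0
```

```bash
python3 -c "
from h import *
# w4 picture: camera was where the wrist was; rebuild pose from the well corners seen in it
K=frame('wrist')['K']; c=np.array([.628,-.193]); l=np.array([.0741,.9973]); n=np.array([.9973,-.0741])
obj=[];pix=[(45,141),(496,144),(477,266),(69,266)]
for a,b in ((.158,.049),(-.158,.049),(-.158,-.049),(.158,-.049)): obj.append([a,b,.106])
ok,rv,tv=cv2.solvePnP(np.array(obj),np.array(pix,float),K,None); R=cv2.Rodrigues(rv)[0]
C=-R.T@tv.ravel()
for u in ((172,190),(276,190),(371,190)):
  d=R.T@np.linalg.inv(K)@[*u,1]; print((C+d*(.058-C[2])/d[2]).round(4))
print(C)
plan((.4635,-.2715,.2,86.8))
for t in tins(): print([float(x) for x in t])
"
```

```text
[0.0599 0.0262 0.058 ]
[-0.002   0.0264  0.058 ]
[-0.0587  0.0265  0.058 ]
[-0.00032457  0.08384627 -0.15810235]
t 23.12 p [ 0.6288 -0.1946  0.2162] yaw 86.61 z [-0.  0. -1.] w 0.0853 q [ 0.69  0.55 -0.68  1.26  0.34  1.44 -0.02] F [ 0.3 -0.  -0.6]
turn -0.023 shift [-1.72  -3.214  0.324] rows>= 4
[0.052, 0.3280999958515167, 0.1972000002861023, 0.3278, 0.1969, 0.0323, 155.0, 147.0]
[0.068, 0.4634000062942505, -0.26840001344680786, 0.4639, -0.2718, 0.0324, 52.0, 34.0]
[0.068, 0.46160000562667847, 0.04610000178217888, 0.4623, 0.046, 0.0321, 66.0, 40.0]
[0.068, 0.4374000132083893, 0.15880000591278076, 0.4373, 0.1601, 0.0321, 66.0, 43.0]
```

Request:
apply_moves --deltas '[-0.43,-0.8,0.08,0,100,-0.43,-0.8,0.08,0,100,-0.43,-0.8,0.08,0,100,-0.43,-0.81,0.08,0,100,0,0,0,0,100,0,0,0,0,100,0,0,0,0,100]'

```text
time: 24.05
tool_pos: [0.4651, -0.2704, 0.2006]
tool_rot: [0.726, 0.687, 0.0, 0.0]
ft_force: [0.9, 0.1, -0.5]
grip_width: 0.0853
grasp_force: 0.0
```

```bash
python3 -c "
from h import *
plan((.4635,-.2715,.036,86.8))
f=frame('wrist'); W=world(f)
for t in tins(f): print([float(x) for x in t])
for o in vision.outline_of('wrist','tin_tall0'):
  P=W[o['pixels']];P=P[P[:,2]>.06]
  if len(P): print(o['confidence'],o['at'],np.round(np.nanpercentile(P,1,0),4),np.round(np.nanpercentile(P,99,0),4))
"
```

```text
t 24.05 p [ 0.4651 -0.2704  0.2006] yaw 86.85 z [ 0.001  0.    -1.   ] w 0.0853 q [ 1.05  0.29 -0.7   1.63  0.19  1.29  0.26] F [ 0.9  0.1 -0.5]
turn 0.006 shift [-0.024 -0.03   3.292] rows>= 4
[0.068, 0.5806999802589417, -0.1664000004529953, 0.5808, -0.1662, 0.025, 53.0, 10.0]
[0.068, 0.5763000249862671, -0.22709999978542328, 0.5763, -0.2274, 0.0353, 53.0, 10.0]
0.6 [276.2, 188.1] [ 0.4349 -0.2976  0.0635] [ 0.494  -0.2377  0.07  ]
0.58 [495.2, 137.5] [ 0.5811 -0.3344  0.1029] [ 0.6257 -0.1518  0.1061]
```

Request:
apply_moves --deltas '[0.02,-0.02,0.6,0,100,0,0,0.9,0,100,0,0,0.9,0,100,0,0,0.6,0,100,0,0,0.3,0,100,0,0,0,0,100,0,0,0,0,60,0,0,0,0,50]'

```text
time: 25.15
tool_pos: [0.4644, -0.2709, 0.0372]
tool_rot: [0.727, 0.687, 0.0, 0.002]
ft_force: [-0.5, 0.4, 5.1]
grip_width: 0.0625
grasp_force: 65.7
```

Request:
apply_moves --deltas '[0,0,0,0,40,0,0,0,0,40,0,0,0,0,40,0,0,-0.5,0,40,0,0,-0.9,0,40,0,0,-0.9,0,40,0,0,-0.8,0,40,0,0,-0.4,0,40]'

```text
time: 26.15
tool_pos: [0.464, -0.2706, 0.2137]
tool_rot: [0.727, 0.687, 0.0, 0.002]
ft_force: [0.2, 0.6, -2.0]
grip_width: 0.0626
grasp_force: 66.0
```

```bash
python3 -c "
from h import *
plan((.55,.1,.215,86.8),(.645,.1025,.215,86.8))
for t in tins(): print([float(x) for x in t])
"
```

```text
t 26.15 p [ 0.464  -0.2706  0.2137] yaw 86.77 z [ 0.004 -0.003 -1.   ] w 0.0626 q [ 1.06  0.27 -0.71  1.62  0.18  1.31  0.27] F [ 0.2  0.6 -2. ]
turn -0.003 shift [ 7.497  1.304 -0.025] rows>= 8
turn 0.0 shift [0.156 1.894 0.   ] rows>= 2
[0.052, 0.32820001244544983, 0.1972000002861023, 0.3277, 0.1976, 0.0324, 154.0, 148.0]
[0.068, 0.46149998903274536, 0.04349999874830246, 0.462, 0.0458, 0.0321, 67.0, 40.0]
[0.068, 0.4372999966144562, 0.15940000116825104, 0.4372, 0.1602, 0.0324, 65.0, 44.0]
```

Request:
apply_moves --deltas '[0.85,0.36,0,0,40,0.85,0.36,0,0,40,0.85,0.36,0,0,40,0.85,0.35,0,0,40,0.85,0.35,0,0,40,0.85,0.36,0,0,40,0.85,0.35,0,0,40,0.85,0.35,0,0,40]'

```text
time: 27.2
tool_pos: [0.6244, 0.0622, 0.21]
tool_rot: [0.727, 0.687, -0.0, 0.0]
ft_force: [0.6, -0.8, -1.4]
grip_width: 0.063
grasp_force: 66.0
```

Request:
apply_moves --deltas '[0.85,0.36,0,0,40,0,0,0,0,40,0,0,0,0,40,0,0,0,0,40]'

```text
time: 27.7
tool_pos: [0.6444, 0.1006, 0.2103]
tool_rot: [0.728, 0.686, -0.0, 0.0]
ft_force: [0.0, -0.0, -1.5]
grip_width: 0.0624
grasp_force: 66.1
```

```bash
python3 -c "
from h import *
plan((.645,.1025,.0375,86.8))
f=frame('wrist');W=world(f);h=cv2.cvtColor(f['img'],cv2.COLOR_RGB2HSV)
save(f,'w5.png')
"
```

```text
t 27.7 p [0.6444 0.1006 0.2103] yaw 86.64 z [ 0.    -0.001 -1.   ] w 0.0624 q [ 0.3   0.57 -0.79  1.29  0.4   1.44 -0.52] F [ 0.  -0.  -1.5]
turn -0.02 shift [0.038 0.011 3.455] rows>= 4
```

View pics/w5.png

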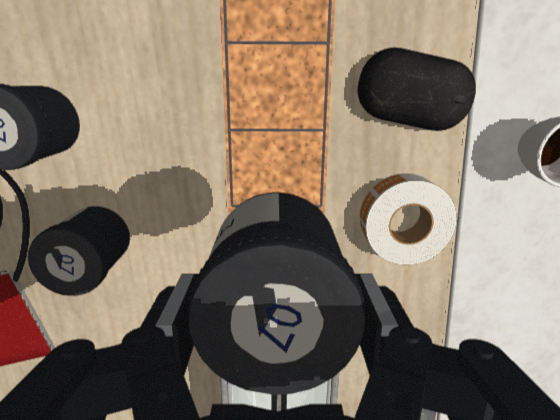

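The tall tin "07" is held at (278,320). The mat's dividing lines are at rows 130 and 42, between columns of about 231 and 328. I'll calibrate the mat from them.

```bash
python3 -c "
from h import *
f=frame('wrist');C=-f['R'].T@f['t']
for u in ((232,130),(326,130),(229,42),(329,43),(233,206),(322,206)):
  d=f['R'].T@np.linalg.inv(f['K'])@[*u,1]; print(u,(C+d*(.001-C[2])/d[2]).round(4))
"
```

```text
(232, 130) [0.6062 0.1443 0.001 ]
(326, 130) [0.6933 0.1392 0.001 ]
(229, 42) [0.6109 0.2191 0.001 ]
(329, 43) [0.6971 0.2132 0.001 ]
(233, 206) [0.6    0.0704 0.001 ]
(322, 206) [0.6881 0.0651 0.001 ]
```

Request:
apply_moves --deltas '[0.07,0.03,0.5,0,40,0,0,0.8,0,40,0,0,0.8,0,40,0,0,0.7,0,40,0,0,0.4,0,40,0,0,0.2,0,40,0,0,0.04,0,40,0,0,0,0,40]'

```text
time: 28.8
tool_pos: [0.6467, 0.1062, 0.0396]
tool_rot: [0.727, 0.687, 0.001, 0.0]
ft_force: [0.3, -0.1, -0.8]
grip_width: 0.0626
grasp_force: 66.1
```

Request:
apply_moves --deltas '[0,0,0,0,100,0,0,0,0,100,0,0,0,0,100,0,0,-0.4,0,100,0,0,-0.8,0,100,0,0,-0.9,0,100,0,0,-0.9,0,100,0,0,-0.4,0,100]'

```text
time: 29.8
tool_pos: [0.6469, 0.1069, 0.2136]
tool_rot: [0.727, 0.687, 0.003, 0.001]
ft_force: [0.2, 0.8, -1.2]
grip_width: 0.0855
grasp_force: 0.0
```

```bash
python3 -c "
from h import *
for t in tins(): print([float(x) for x in t])
plan((.462,.046,.2,86.8))
"
```

```text
[0.052, 0.3280999958515167, 0.195700004696846, 0.3276, 0.1975, 0.0325, 153.0, 148.0]
[0.068, 0.4374000132083893, 0.15960000455379486, 0.4369, 0.1601, 0.0321, 64.0, 42.0]
t 29.85 p [0.6475 0.1071 0.2153] yaw 86.79 z [ 0.008  0.002 -1.   ] w 0.0853 q [ 0.29  0.57 -0.79  1.28  0.4   1.44 -0.52] F [-0.3  0.3  2.3]
turn -0.002 shift [-1.427 -3.636  0.307] rows>= 4
```

Request:
apply_moves --deltas '[-0.36,-0.91,0.08,0,100,-0.36,-0.91,0.08,0,100,-0.36,-0.91,0.08,0,100,-0.35,-0.91,0.08,0,100,0,0,0,0,100,0,0,0,0,100,0,0,0,0,100]'

```text
time: 30.72
tool_pos: [0.4612, 0.0454, 0.1928]
tool_rot: [0.726, 0.687, 0.001, -0.0]
ft_force: [0.2, 0.2, 0.6]
grip_width: 0.0852
grasp_force: 0.0
```

```bash
python3 -c "
from h import *
plan((.462,.0475,.036,86.8))
f=frame('wrist'); W=world(f)
for o in vision.outline_of('wrist','tin_tall0'):
  P=W[o['pixels']];P=P[P[:,2]>.06]
  if len(P): print(o['confidence'],o['at'],np.round(np.nanpercentile(P,1,0),4),np.round(np.nanpercentile(P,99,0),4))
for t in tins(): print([float(x) for x in t])
"
```

```text
t 30.73 p [0.4612 0.0454 0.1928] yaw 86.82 z [ 0.001  0.001 -1.   ] w 0.0852 q [ 0.68  0.13 -0.91  1.82  0.11  1.24 -0.31] F [0.2 0.2 0.6]
turn 0.002 shift [0.042 0.013 3.136] rows>= 4
0.75 [233.1, 35.6] [0.4079 0.1335 0.0659] [0.4674 0.1801 0.0702]
0.72 [278.4, 190.7] [0.4327 0.0207 0.0632] [0.4923 0.0805 0.07  ]
0.67 [497.6, 124.2] [0.5982 0.0592 0.0612] [0.6582 0.1189 0.07  ]
[0.052, 0.3280999958515167, 0.19750000536441803, 0.3278, 0.1971, 0.0322, 148.0, 149.0]
[0.068, 0.43720000982284546, 0.1590999960899353, 0.4369, 0.1602, 0.0321, 62.0, 40.0]
```

The placed tin now reads (0.628, 0.089) instead of (0.646, 0.104), so it may have been knocked. I'll mend that after these grasps and carry on with B.

Request:
apply_moves --deltas '[0.06,0.02,0.5,0,100,0,0,0.9,0,100,0,0,0.9,0,100,0,0,0.55,0,100,0,0,0.3,0,100,0,0,0,0,100,0,0,0,0,60,0,0,0,0,50]'

```text
time: 31.88
tool_pos: [0.4626, 0.048, 0.0364]
tool_rot: [0.727, 0.687, 0.001, 0.001]
ft_force: [-1.0, 1.4, 6.2]
grip_width: 0.0626
grasp_force: 64.8
```

Request:
apply_moves --deltas '[0,0,0,0,40,0,0,0,0,40,0,0,0,0,40,0,0,-0.5,0,40,0,0,-0.9,0,40,0,0,-0.9,0,40,0,0,-0.8,0,40,0,0,-0.4,0,40]'

```text
time: 32.88
tool_pos: [0.4624, 0.0481, 0.213]
tool_rot: [0.727, 0.687, 0.001, 0.002]
ft_force: [0.3, -0.3, -1.9]
grip_width: 0.0624
grasp_force: 66.0
```

```bash
python3 -c "
from h import *
plan((.655,.252,.21,86.8))
for t in tins(): print([float(x) for x in t])
"
```

```text
t 32.88 p [0.4624 0.0481 0.213 ] yaw 86.78 z [ 0.004 -0.001 -1.   ] w 0.0624 q [ 0.7   0.12 -0.93  1.79  0.1   1.28 -0.31] F [ 0.3 -0.3 -1.9]
turn -0.002 shift [4.287 3.618 0.06 ] rows>= 5
[0.052, 0.32820001244544983, 0.1972000002861023, 0.3275, 0.1971, 0.0324, 148.0, 149.0]
[0.068, 0.4374000132083893, 0.1590999960899353, 0.4374, 0.1601, 0.0325, 62.0, 41.0]
```

Request:
apply_moves --deltas '[0.71,0.6,0,0,40,0.72,0.6,0,0,40,0.71,0.6,0,0,40,0.72,0.61,0,0,40,0.71,0.6,0,0,40,0.72,0.61,0,0,40,0,0,0,0,40,0,0,0,0,40]'

```text
time: 33.92
tool_pos: [0.6539, 0.2517, 0.2094]
tool_rot: [0.727, 0.687, -0.0, -0.0]
ft_force: [-0.3, 0.4, -0.9]
grip_width: 0.0627
grasp_force: 66.2
```

```bash
python3 -c "
from h import *
plan((.655,.252,.037,86.8))
for t in tins(): print([float(x) for x in t])
"
```

```text
t 33.92 p [0.6539 0.2517 0.2094] yaw 86.79 z [-0.001 -0.    -1.   ] w 0.0627 q [ 0.05  0.7  -0.84  1.12  0.5   1.52 -0.75] F [-0.3  0.4 -0.9]
turn -0.001 shift [0.007 0.021 3.448] rows>= 4
[0.052, 0.328000009059906, 0.1973000019788742, 0.3272, 0.1971, 0.0325, 95.0, 147.0]
```

Request:
apply_moves --deltas '[0,0.02,0.5,0,40,0,0,0.8,0,40,0,0,0.8,0,40,0,0,0.7,0,40,0,0,0.4,0,40,0,0,0.2,0,40,0,0,0.03,0,40,0,0,0,0,40]'

```text
time: 34.98
tool_pos: [0.6558, 0.2521, 0.0398]
tool_rot: [0.727, 0.687, 0.001, 0.0]
ft_force: [0.8, -0.0, -1.5]
grip_width: 0.0627
grasp_force: 66.2
```

Request:
apply_moves --deltas '[0,0,0,0,100,0,0,0,0,100,0,0,0,0,100,0,0,-0.4,0,100,0,0,-0.8,0,100,0,0,-0.9,0,100,0,0,-0.9,0,100,0,0,-0.4,0,100]'

```text
time: 35.98
tool_pos: [0.6559, 0.2527, 0.2134]
tool_rot: [0.727, 0.687, 0.003, 0.001]
ft_force: [-0.3, 0.4, 0.6]
grip_width: 0.0853
grasp_force: 0.0
```

```bash
python3 -c "
from h import *
for t in tins(): print([float(x) for x in t])
plan((.438,.162,.2,86.8))
f=frame('side'); save(f,'s3.png')
"
```

```text
[0.052, 0.328000009059906, 0.19589999318122864, 0.3269, 0.1964, 0.0322, 95.0, 148.0]
t 36.02 p [0.6562 0.2529 0.2148] yaw 86.77 z [ 0.006  0.003 -1.   ] w 0.0852 q [ 0.05  0.7  -0.85  1.12  0.5   1.52 -0.75] F [-0.1 -0.2  2.7]
turn -0.004 shift [-2.058 -4.256  0.295] rows>= 5
```

View pics/s3.png

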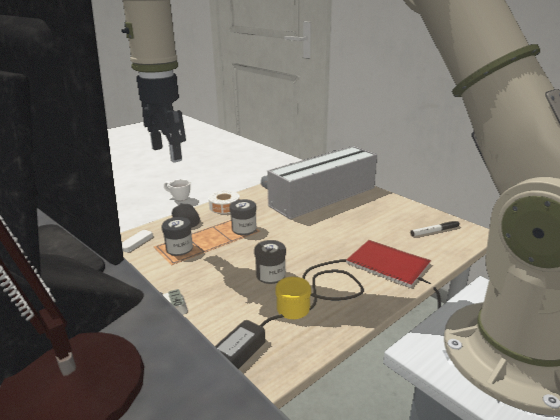

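The side view shows B on the left place at (177,237), C at the right end of the mat at (243,218) and A still on the desk at (270,262). Now A.

Request:
apply_moves --deltas '[-0.41,-0.85,0.06,0,100,-0.41,-0.85,0.06,0,100,-0.41,-0.85,0.06,0,100,-0.41,-0.85,0.06,0,100,-0.41,-0.85,0.06,0,100,0,0,0,0,100,0,0,0,0,100,0,0,0,0,100]'

```text
time: 37.08
tool_pos: [0.438, 0.1618, 0.1932]
tool_rot: [0.727, 0.687, 0.0, -0.001]
ft_force: [0.4, 0.9, 0.2]
grip_width: 0.0851
grasp_force: 0.0
```

```bash
python3 -c "
from h import *
plan((.438,.162,.036,86.8))
f=frame('wrist'); W=world(f)
for o in vision.outline_of('wrist','tin_tall0'):
  P=W[o['pixels']];P=P[P[:,2]>.06]
  if len(P): print(o['confidence'],o['at'],np.round(np.nanpercentile(P,1,0),4),np.round(np.nanpercentile(P,99,0),4))
for t in tins(): print([float(x) for x in t])
"
```

```text
t 37.08 p [0.438  0.1618 0.1932] yaw 86.78 z [-0.     0.002 -1.   ] w 0.0851 q [ 0.54  0.17 -1.05  1.81  0.16  1.25 -0.61] F [0.4 0.9 0.2]
turn -0.003 shift [0.005 0.    3.144] rows>= 4
0.87 [502.2, 257.7] [0.5982 0.06   0.0609] [0.6582 0.1199 0.0698]
0.77 [533.0, 57.8] [0.6237 0.2269 0.0601] [0.6381 0.2727 0.0702]
[0.068, 0.656000018119812, 0.249099999666214, 0.6564, 0.2493, 0.0326, 62.0, 38.0]
[0.068, 0.6283000111579895, 0.0851999968290329, 0.6301, 0.0851, 0.0325, 65.0, 40.0]
```

Request:
apply_moves --deltas '[0,0,0.5,0,100,0,0,0.9,0,100,0,0,0.9,0,100,0,0,0.55,0,100,0,0,0.3,0,100,0,0,0,0,100,0,0,0,0,60,0,0,0,0,50]'

```text
time: 38.22
tool_pos: [0.4383, 0.1618, 0.0374]
tool_rot: [0.727, 0.687, 0.001, 0.001]
ft_force: [-2.5, -0.0, 7.6]
grip_width: 0.0629
grasp_force: 64.6
```

Request:
apply_moves --deltas '[0,0,0,0,40,0,0,0,0,40,0,0,0,0,40,0,0,-0.5,0,40,0,0,-0.9,0,40,0,0,-0.9,0,40,0,0,-0.8,0,40,0,0,-0.4,0,40]'

```text
time: 39.22
tool_pos: [0.4381, 0.1619, 0.2139]
tool_rot: [0.727, 0.687, 0.002, 0.002]
ft_force: [0.5, -0.3, -2.4]
grip_width: 0.0626
grasp_force: 66.2
```

```bash
python3 -c "
from h import *
plan((.651,.178,.21,86.8))
"
```

```text
t 39.23 p [0.4381 0.1619 0.2139] yaw 86.78 z [ 0.004 -0.    -1.   ] w 0.0626 q [ 0.57  0.15 -1.07  1.78  0.14  1.29 -0.59] F [ 0.5 -0.3 -2.4]
turn -0.003 shift [0.56  4.233 0.079] rows>= 5
```

Request:
apply_moves --deltas '[0.11,0.85,0,0,40,0.11,0.85,0,0,40,0.11,0.85,0,0,40,0.11,0.84,0,0,40,0.12,0.84,0,0,40,0,0,0,0,40,0,0,0,0,40,0,0,0,0,40]'

```text
time: 40.22
tool_pos: [0.6493, 0.1776, 0.2118]
tool_rot: [0.726, 0.687, 0.0, 0.0]
ft_force: [-0.5, -0.9, -2.1]
grip_width: 0.0625
grasp_force: 66.5
```

```bash
python3 -c "
from h import *
plan((.651,.178,.0385,86.8))
"
```

```text
t 40.23 p [0.6493 0.1776 0.2118] yaw 86.82 z [ 0.001 -0.    -1.   ] w 0.0625 q [ 0.22  0.65 -0.9   1.22  0.5   1.49 -0.67] F [-0.5 -0.9 -2.1]
turn 0.002 shift [0.011 0.033 3.467] rows>= 4
```

Request:
apply_moves --deltas '[0,0.02,0.5,0,40,0,0,0.8,0,40,0,0,0.8,0,40,0,0,0.7,0,40,0,0,0.4,0,40,0,0,0.2,0,40,0,0,0.05,0,40,0,0,0,0,40]'

```text
time: 41.22
tool_pos: [0.6516, 0.1777, 0.0396]
tool_rot: [0.727, 0.687, 0.001, 0.0]
ft_force: [1.0, 0.5, -2.7]
grip_width: 0.0627
grasp_force: 66.5
```

Request:
apply_moves --deltas '[0,0,0,0,100,0,0,0,0,100,0,0,0,0,100,0,0,-0.4,0,100,0,0,-0.8,0,100,0,0,-0.9,0,100,0,0,-0.9,0,100,0,0,0,0,100]'

```text
time: 42.22
tool_pos: [0.6527, 0.179, 0.1949]
tool_rot: [0.727, 0.687, 0.004, 0.002]
ft_force: [0.3, -0.2, -0.3]
grip_width: 0.0857
grasp_force: 0.0
```

```bash
python3 -c "
from h import *
plan((.629,.0875,.19,86.8))
for t in tins(): print([float(x) for x in t])
"
```

```text
t 42.23 p [0.6527 0.179  0.1949] yaw 86.78 z [ 0.008  0.003 -1.   ] w 0.0857 q [ 0.22  0.66 -0.9   1.24  0.51  1.45 -0.68] F [ 0.3 -0.2 -0.3]
turn -0.002 shift [-1.853 -0.371  0.098] rows>= 2
[0.052, 0.3280999958515167, 0.19779999554157257, 0.3279, 0.1975, 0.0324, 154.0, 149.0]
[0.068, 0.6549999713897705, 0.25619998574256897, 0.6555, 0.2539, 0.0308, 70.0, 32.0]
```

Request:
apply_moves --deltas '[-0.9,-0.18,0,0,100,-0.9,-0.18,0,0,100,0,0,0,0,100,0,0,0,0,100,0,0,0,0,100]'

```text
time: 42.9
tool_pos: [0.6277, 0.0901, 0.1883]
tool_rot: [0.726, 0.688, 0.0, -0.0]
ft_force: [-0.5, -0.2, -0.7]
grip_width: 0.0853
grasp_force: 0.0
```

```bash
python3 -c "
from h import *
plan((.629,.0875,.037,86.8))
f=frame('wrist'); W=world(f)
for o in vision.outline_of('wrist','tin_tall0'):
  P=W[o['pixels']];P=P[P[:,2]>.06]
  if len(P): print(o['confidence'],o['at'],np.round(np.nanpercentile(P,1,0),4),np.round(np.nanpercentile(P,99,0),4))
"
```

```text
t 42.9 p [0.6277 0.0901 0.1883] yaw 86.9 z [-0.     0.001 -1.   ] w 0.0853 q [ 0.41  0.59 -0.92  1.38  0.47  1.4  -0.56] F [-0.5 -0.2 -0.7]
turn 0.012 shift [-0.051  0.03   3.026] rows>= 4
0.86 [280.7, 196.3] [0.6003 0.0596 0.0631] [0.6597 0.1196 0.07  ]
0.7 [307.9, 68.3] [0.6224 0.1497 0.0661] [0.6815 0.2093 0.0701]
```

Request:
apply_moves --deltas '[-0.02,0.04,0.5,0,100,0,0,0.9,0,100,0,0,0.8,0,100,0,0,0.5,0,100,0,0,0.33,0,100,0,0,0,0,100,0,0,0,0,60,0,0,0,0,50]'

```text
time: 44.0
tool_pos: [0.631, 0.0879, 0.0388]
tool_rot: [0.727, 0.687, 0.001, 0.001]
ft_force: [1.4, 1.0, 7.4]
grip_width: 0.0627
grasp_force: 66.2
```

Request:
apply_moves --deltas '[0,0,0,0,40,0,0,0,0,40,0,0,0,0,40,0,0,-0.4,0,40,0,0,0,0,40,0,0,0,0,40]'

```text
time: 44.75
tool_pos: [0.63, 0.0871, 0.0571]
tool_rot: [0.727, 0.687, 0.0, 0.0]
ft_force: [-0.1, 0.5, -0.5]
grip_width: 0.0624
grasp_force: 65.8
```

```bash
python3 -c "
from h import *
plan((.646,.104,.0385,86.8))
"
```

```text
t 44.75 p [0.63   0.0871 0.0571] yaw 86.76 z [ 0. -0. -1.] w 0.0624 q [ 0.39  0.7  -0.86  1.52  0.56  1.18 -0.62] F [-0.1  0.5 -0.5]
turn -0.005 shift [0.354 0.301 0.372] rows>= 1
```

Request:
apply_moves --deltas '[0.16,0.15,0,0,40,0.16,0.15,0,0,40,0,0,0,0,40,0,0,0.2,0,40,0,0,0.15,0,40,0,0,0,0,40,0,0,0,0,40]'

```text
time: 45.62
tool_pos: [0.6455, 0.1021, 0.0389]
tool_rot: [0.727, 0.687, -0.0, -0.0]
ft_force: [-0.4, 0.4, -1.1]
grip_width: 0.0623
grasp_force: 65.8
```

Request:
apply_moves --deltas '[0,0,0,0,100,0,0,0,0,100,0,0,0,0,100,0,0,-0.4,0,100,0,0,-0.8,0,100,0,0,-0.9,0,100,0,0,-0.9,0,100,0,0,-0.5,0,100]'

```text
time: 46.62
tool_pos: [0.6465, 0.1033, 0.2192]
tool_rot: [0.727, 0.687, 0.002, 0.001]
ft_force: [-0.5, 0.3, -1.1]
grip_width: 0.0856
grasp_force: 0.0
```

Request:
apply_moves --deltas '[-0.7,-0.8,-0.2,0,100,-0.7,-0.8,-0.2,0,100,-0.7,-0.8,0,0,100,-0.9,-0.4,0,0,100,-0.9,0,0,0,100,-0.9,0,0,0,100,-0.9,0,0,0,100,0,0,0,0,100]'

```text
time: 47.62
tool_pos: [0.4893, -0.1785, 0.2352]
tool_rot: [0.729, 0.684, -0.0, 0.001]
ft_force: [-0.5, 0.7, 0.3]
grip_width: 0.0856
grasp_force: 0.0
```

```bash
python3 -c "
from h import *
plan((.48,-.3,.22,86.8))
f=frame('top'); save(f,'t2.png',(160,120,440,320),2.8)
for t in tins(f): print([float(x) for x in t])
look_well(f)
"
```

```text
t 47.62 p [ 0.4893 -0.1785  0.2352] yaw 86.39 z [ 0.    -0.001 -1.   ] w 0.0856 q [ 1.09  0.28 -0.96  1.62  0.23  1.37  0.04] F [-0.5  0.7  0.3]
turn -0.051 shift [-2.437 -0.049  0.303] rows>= 3
[0.052, 0.328000009059906, 0.1972000002861023, 0.3278, 0.1975, 0.0324, 152.0, 148.0]
[0.068, 0.6560999751091003, 0.249099999666214, 0.6567, 0.2495, 0.0328, 63.0, 36.0]
[0.068, 0.6514999866485596, 0.17509999871253967, 0.6519, 0.1755, 0.0322, 62.0, 36.0]
[0.068, 0.6452000141143799, 0.0989999994635582, 0.6455, 0.0992, 0.0321, 64.0, 36.0]
well y 80 z pct [0.06  0.103 0.104 0.106 0.109]
well y 40 z pct [0.008 0.103 0.104 0.106 0.109]
well y 0 z pct [0.059 0.103 0.105 0.106 0.108]
well y -40 z pct [0.033 0.103 0.105 0.106 0.109]
well y -80 z pct nan
  return np.nanmean(a, axis, out=out, keepdims=keepdims)
```

View pics/t2.png

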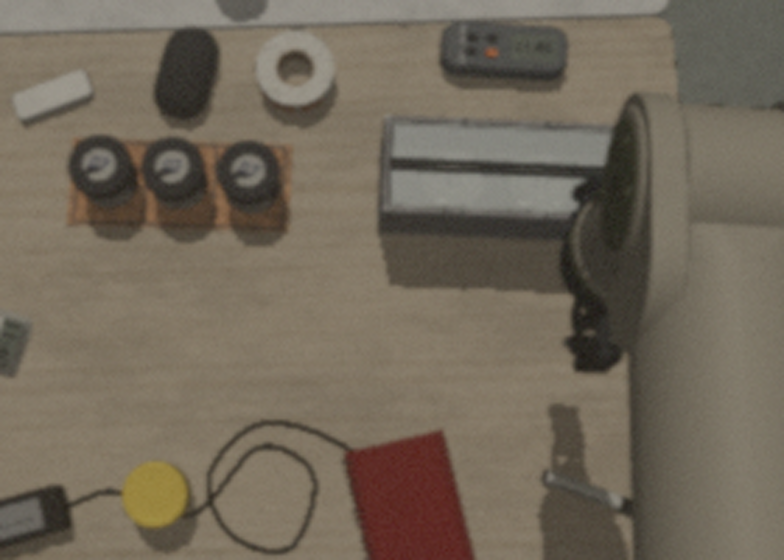

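The three tall tins are on their places, within about 4 mm. Last check: the low tin positions from the w4 picture, using the well's rim corners with the axes fixed.

```bash
python3 -c "
from h import *
K=frame('wrist')['K']
# axes x=back, y=left, z up ; well frame
obj=np.array([(.049,.158,.106),(.049,-.158,.106),(-.049,-.158,.106),(-.049,.158,.106)])
pix=np.array([(45,141),(496,144),(477,266),(69,266)],float)
ok,rv,tv=cv2.solvePnP(obj,pix,K,None); R=cv2.Rodrigues(rv)[0]; C=-R.T@tv.ravel(); print(C.round(3), (cv2.projectPoints(obj,rv,tv,K,None)[0].squeeze()-pix).round(1).tolist())
for u in ((172,190),(276,190),(371,190)):
  d=R.T@np.linalg.inv(K)@[*u,1]; print((C+d*(.058-C[2])/d[2]).round(4))
"
```

```text
[ 0.084 -0.     0.37 ] [[0.8, -0.7], [1.5, -2.2], [-2.8, 1.7], [0.2, 1.6]]
[0.0006 0.0866 0.058 ]
[ 0.0008 -0.0027  0.058 ]
[ 0.001  -0.0847  0.058 ]
```

Low tins lie within 7 mm of their places on the floor, the flaps are shut, and the robot is clear. Handing in.

```bash
python3 -c "
from rig import r
print(r.sign_off())"
```

```text
the job is handed in; nothing more can be done
None
```

I handed the job in at about 48 s. All three low tins measured within about 7 mm of their well places with the flaps shut, and all three tall tins within about 4 mm of their mat places, including one found shifted about 2 cm and put back. The label roll, timer, meter and yellow look-alike were left alone, and no verdict was returned.

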